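# Set the kitchen timer

## Robot

A 6-joint arm with a two-finger parallel gripper is mounted at the origin on a cart in front of the work surface, level with it; the furniture and walls round the work are solid. World frame = base frame: x ahead of the robot, y to its left, z up, the work surface at z = 0. Lengths are in m, angles in degrees, forces in N, time in s.
With the tool pointing down it reaches from about 0.325 to 0.775 m from the base axis. Payload 5.5 kg.
Tool frame: the origin (TCP) lies at the very end of the fingers, on their centre line; the grasp point (between the pads) lies 19 mm behind it; z points along the fingers, y is the line along which they close (so a half turn about z gives the same grasp; the last joint's range is limited). The gripper opens to 85 mm and grips with 20 to 120 N. Pads are 22 mm wide; open, the fingers measure 114 mm over their backs; the gripper's body (76 mm by 85 mm) begins 54 mm behind the grasp point. The pads swing forward as they close: fully open they stand 13 mm farther back than shut.
Start: joints at [61.667, 5.22, 70.514, -0, 104.267, -3.249], TCP at [0.254, 0.543, 0.208] pointing down, gripper open.
Joint ranges: [-164.24, 164.24], [-49.07, 125.15], [9.68, 141.18], [-86.29, 266.29], [3.28, 154.24], [-151.56, 151.56]. Speed limits (degrees/s): [147.25, 147.25, 172.46, 180, 180, 180].

## Interface

Orientations are given as a 3x3 rotation matrix whose columns are the frame's x, y, z axes.
In Python, from rig import robot gives the robot as it stands. The module is installed in compiled form; this text tells all that it offers.
- The arm moves only by the tool play_rows, never from a script. Its argument "deltas" is a list that holds one entry, the list of rows, each a list of 5 numbers: the shift along the world's x, y, z in cm, then the turn about the world's z in degrees, then the finger opening in cm, from 0 to 8.54. A call has 1 to 5 rows; each row is the pose to reach, as a shift and turn from the pose commanded when the call began; what a row does not reach only later rows make up. A row lasts 1/8 s, in which the tool goes at most 62.5 mm and 10.7 degrees, less where a joint would pass 70% of its speed; a pose out of reach is approached as far as the arm can. A call with a gripper value outside its range is refused whole. The fingers move at their own pace and stop on an object; "newtons" is the grip in N (left out, the last holds). Time passes only in rows, so rows that repeat a pose let the fingers close. It gives the time, the measured TCP pose, the force, the opening and the grip force at its end, in the units of the state.
- robot.get_state(): the state, without advancing time (a new reading comes with each control period).
- robot.snapshot(name): name is "scene" or "top"; returns the picture (420x560x3 uint8, red, green, blue); there is no depth.
- robot.camera_model(name): a dict with "vertical_fov" (degrees; the focal length in pixels is half the picture's height over the tangent of half this angle, whatever the lens; pixels are square), "cx", "cy" (the principal point, pixels), "R" (3x3) and "t" (3): a world point X has camera coordinates R X + t. Camera axes: x right, y down, z forward; pixel columns grow to the right and rows downward; lengths in m; the calibration is good to about 2 mm. A picture is of the moment at which its call begins. camera_model takes no time and is no camera call.
- robot.finish_job(): hands the job in; it is judged then, once.
Trained networks look in the newest picture that a camera, given by its name, has taken for a name from the list of things; names that differ only in an ending like _2 or _b are one class to them, and where a whole thing is asked for, a point or a joint stands for the part that bears it (a point fixed in the world has none). Each returns a list of dicts, best first, with "p" (0 to 1); they miss things now and then, are a little off and sometimes report something else, mostly with a low value. They report only what shows in the picture. A call takes as long as a camera call.
- robot.find_in(query, camera): "rect" ([left, top, right, bottom] in pixels, round what is visible of it).
- robot.spot_point(query, camera): "centre" ([column, row] in pixels: a listed point, or the origin of a listed thing).
The state is a dict: "t": time; "q": joint angles; "joint_velocities": joint speeds; "effort": joint torques, N m; "ee_pos": TCP position; "orientation": TCP orientation; "force": force on the tool from outside, world axes, zero at the start; "torque": the same for the moment, N m; "opening": opening from 0.0 (shut) to 1.0 (fully open); "grip_force": force on a finger pad.
Only numpy, scipy, OpenCV 4.12 (cv2) and the standard library are available. Lean on these libraries where they do the work, as an engineer would, in place of code of your own. Each camera call takes 0.05 s, during which the arm holds its last target. There are 200 camera calls.

## Task

Set the kitchen timer with your fingertips: push the fin on its dial round until the white index line lines up with the one long line on the scale ring, and then, not before, press the round start button all the way down and let it come up again. Only touch and push gently: do not pinch, lift or tip the timer or shift it along the worktop, and leave the egg box, tin, mug and teaspoon round it alone.

Things in the scene. Friction and masses are not known exactly. Their poses are not given: they have to be found in the camera images.
- timer: Flat grey kitchen timer lying loose on rubber feet, 0.95 kg, slab top 26 mm above the worktop. Origin: at worktop level under the dial's axis (z, up). In its own x the slab reaches 96 mm either way, in y from -98 to +158 mm. On it lies an aluminium scale ring, 180 mm across, top 29 mm up, and on that the black dial; the start button is beside the dial, on the timer's +y side.
- timer_dial (a joint): Angle (rad) of the black dial, 132 mm across, flat top 41 mm up. It grows counterclockwise from above; at 0 the index points along the timer's +x, at pi/2 along its +y (to the button). It starts 0.6 to 1.8 rad clockwise of the target line and turns both ways between -1.9 and 1.9. Dry friction, 0.06 N m (1.5 N at the fin), keeps it where it is left; no clicks, no spring.
- fin (a point): Middle of the dial's fin, 40 mm from the axis, 52 mm above the worktop: an upright black rib 12 mm thick, standing radially from 20 to 60 mm from the axis, top 65 mm above the worktop (24 mm above the dial's top), with a white stripe along its top. A hub cap of 15 mm radius, 4 mm high, covers the dial's centre.
- index_mark (a point): Outer end of the white index line of the dial, on its rim at the dial's top (66 mm from the axis, 41 mm above the worktop), in line with the fin.
- target_line (a point): Point 66 mm from the axis, 29 mm above the worktop, where the scale ring's one long line meets the dial's rim; the black line, 20 x 4 mm, runs outward from there. The ring's other lines are thin, 5 mm long, every 6 degrees. The ring itself is too stiff to turn. When the dial is set, the index mark is straight above this point.
- start (a joint): Travel (m) of the start button, 0 up, 0.006 fully down; a spring returns it. Fully down takes 4 N.
- start_top (a point): Centre of the top face of the round start button, 32 mm across, in a low aluminium collar, 124 mm from the dial's axis along the timer's +y. It is pressed straight down.
- egg_box: Closed cardboard egg box, 106 x 155 x 72 mm, loose, on the timer's -y side; origin at the centre of its underside.
- tin: Small food tin, 57 mm across and 72 mm high, loose, behind the timer; origin at the centre of its underside.
- mug: White mug with dots and a handle, 82 x 114 x 91 mm, loose, behind the timer to the left; origin at its underside.
- teaspoon: Steel teaspoon, 130 x 27 x 11 mm, loose, lying between timer and robot; origin at its underside.

How it is judged (in metres and radians):
On the way, in this order (a step that is already met when the one before it is completed fails the run):
1. the dial's index mark is lined up with the long line and the fingers are off the timer (horizontal distance between index_mark and target_line below 0.0035 m and contact force between the fingers and timer below 0.1 N), for 0.2 s.
2. the start button is pressed down, with the dial still lined up (value of joint start above 0.0045 m and horizontal distance between index_mark and target_line below 0.0035 m), for 0.05 s.
At the end, for the whole second after the job is handed in: The index mark is within 3.5 mm (half a scale division) of the long line and still; the start button was pressed at least 4.5 mm down after that and is up again; the timer lies flat; timer, egg box, tin, mug and teaspoon are within 30 mm of where they were (horizontal distance between index_mark and target_line below 0.0035 m and not (value of joint start above 0.001 m) and velocity of joint timer_dial between -0.02 and 0.02 rad/s and distance of each of timer, egg_box, tin, mug, teaspoon from where it was at the start of the episode below 0.03 m and angle between timer's own z axis and vertical below 0.05 rad and linear speed of timer below 0.01 m/s); the robot touches nothing.
It fails at once if the start button is pressed while the dial is not lined up (value of joint start above 0.003 m and horizontal distance between index_mark and target_line above 0.005 m).
It fails at once if the timer is lifted or tipped (height (world z) of timer above 0.01 m or angle between timer's own z axis and vertical above 0.1 rad).
It fails at once if the timer is shifted more than 30 mm along the worktop (distance of timer from where it was at the start of the episode above 0.03 m).
It fails at once if the fingers pinch the fin or press on the timer with more than 30 N (contact force between the fingers and timer above 30 N).
It fails at once if the egg box, tin, mug or teaspoon is moved more than 30 mm or tipped over (distance of any of egg_box, tin, mug, teaspoon from where it was at the start of the episode above 0.03 m or angle between any of egg_box, tin, mug's own z axis and vertical above 0.4 rad).
It also fails if it takes over 51 s, if anything falls off the work surface, if the arm or the gripper's body presses on something with over 40 N, if the wrist force passes 120 N, or if a joint passes its speed limit or range.

## Working session

There is one attempt and no reset: what is moved stays moved. The work goes in short steps, Python scripts to look and compute and a tool call to move; the robot and the scene stay as the last step left them, time stands still between calls to the robot, and variables do not carry over. Pictures are saved under pics/ and viewed, at most 10 in all, crops included, and the job is handed in when it is done.

Besides the shell and the picture viewer there is one more tool, called as name(argument=value, ...) on one line, values as JSON. play_rows: Moves the arm, as the interface text tells. Its arguments: {"type":"object","properties":{"deltas":{"type":"array","items":{"type":"array","items":{"type":"array","items":{"type":"number"}}}},"newtons":{"type":"number"}},"required":["deltas"]}

```bash
mkdir -p pics; cat > h.py <<'E'
import numpy as np, cv2
from rig import robot
def K(n):
    m=robot.camera_model(n); f=210/np.tan(np.radians(m["vertical_fov"])/2)
    return f,m["cx"],m["cy"],np.array(m["R"]),np.array(m["t"])
def up(n,px,z):
    f,cx,cy,R,t=K(n); d=R.T@np.array([(px[0]-cx)/f,(px[1]-cy)/f,1]); c=-R.T@t
    return c+d*(z-c[2])/d[2]
def proj(n,X):
    f,cx,cy,R,t=K(n); c=R@np.array(X)+t
    return np.array([cx+f*c[0]/c[2],cy+f*c[1]/c[2]])
def snap(n,name):
    im=robot.snapshot(n); cv2.imwrite(f"pics/{name}.png",im[:,:,::-1]); return im
E
python3 - <<'E'
from h import *
np.set_printoptions(precision=4,suppress=True)
snap("scene","s0"); snap("top","t0")
for n in("top","scene"):
    print(n,-K(n)[3].T@K(n)[4],K(n)[0])
    for q,z in(("timer",0),("fin",.052),("index_mark",.041),("target_line",.029),("start_top",.032)):
        for r in robot.spot_point(q,n)[:2]: print(q,np.array(r["centre"]),round(r["p"],2),up(n,r["centre"],z))
E
```

```text
top [0.4911 0.0044 1.2729] 542.2898397328537
timer [262.4 213.6] 0.78 [0.5584 0.0358 0.    ]
fin [274.7 204.1] 0.58 [0.5771 0.0068 0.052 ]
index_mark [283.6 192. ] 0.95 [ 0.6055 -0.0135  0.041 ]
index_mark [273.3 204.3] 0.57 [0.5774 0.01   0.041 ]
target_line [241.2 192.2] 0.66 [0.6061 0.0839 0.029 ]
start_top [203.7 216.7] 0.65 [0.5496 0.1692 0.032 ]
scene [ 0.0469 -0.5122  0.5061] 441.4453161228822
timer [259.3 238.8] 0.69 [0.5602 0.0481 0.    ]
index_mark [294.3 223.3] 0.92 [ 0.6069 -0.0056  0.041 ]
target_line [263.9 211.4] 0.87 [0.6104 0.0867 0.029 ]
start_top [218.3 200.8] 0.47 [0.5667 0.1881 0.032 ]
```

```bash
python3 - <<'E'
import cv2
t=cv2.imread("pics/t0.png")[120:300,140:380]; s=cv2.imread("pics/s0.png")
cv2.imwrite("pics/t0c.png",cv2.resize(t,None,fx=3.3,fy=3.3,interpolation=cv2.INTER_CUBIC))
E
```

```text
(no output)
```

View pics/t0c.png

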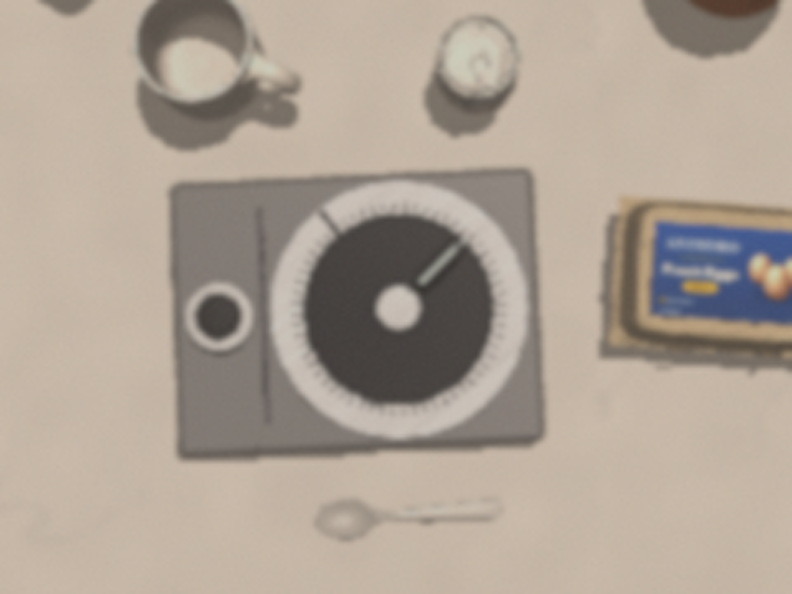

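View pics/s0.png

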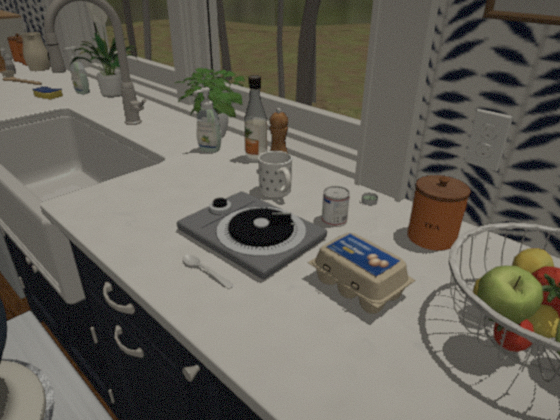

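```bash
cat >> h.py <<'E'
def rect(im,z,cen,half=.12,s=4000,n="top"):
    # orthographic view of plane z: col = (x-x0)*s, row=(y-y0)*s
    o=np.array(cen)-half; g=np.arange(0,2*half,1/s)
    f,cx,cy,R,t=K(n); X,Y=np.meshgrid(o[0]+g,o[1]+g)
    c=np.stack([X,Y,np.full_like(X,z)],-1)@R.T+t
    m=np.stack([cx+f*c[...,0]/c[...,2],cy+f*c[...,1]/c[...,2]],-1).astype(np.float32)
    return cv2.remap(im,m[...,0],m[...,1],cv2.INTER_CUBIC),o
def centre(im,z,lo,hi,cen,n=3):
    # radial-gradient circle fit: bright edge between radii lo,hi
    c=np.array(cen)
    for _ in range(n):
        I,o=rect(cv2.cvtColor(im,cv2.COLOR_RGB2GRAY),z,c,hi+.03)
        a=np.radians(np.arange(0,360,2)); r=np.arange(lo,hi,.00025)
        px=((c-o)[:,None,None]+np.array([np.cos(a)[:,None]*r,np.sin(a)[:,None]*r]))*4000
        P=cv2.remap(cv2.GaussianBlur(I,(0,0),4).astype(np.float32),px[0].astype(np.float32),px[1].astype(np.float32),1)
        G=np.abs(np.gradient(P,axis=1)); rr=r[G.argmax(1)]
        e=c[:,None]+np.array([np.cos(a)*rr,np.sin(a)*rr])
        w=np.ones(len(a),bool)
        for _ in range(4):
            s=np.linalg.lstsq(np.c_[2*e.T[w],np.ones(w.sum())],(e.T[w]**2).sum(1),rcond=None)[0]
            R=np.sqrt(s[2]+s[0]**2+s[1]**2); d=np.abs(np.hypot(*(e-s[:2,None]))-R); w=d<max(.0015,2*np.median(d))
        c=s[:2]
    return c,R
def prof(im,z,c,r1,r2):
    I,o=rect(cv2.cvtColor(im,cv2.COLOR_RGB2GRAY),z,c,.11)
    a=np.radians(np.arange(-180,180,.5)); r=np.arange(r1,r2,.0005)
    px=((c-o)[:,None,None]+np.array([np.cos(a)[:,None]*r,np.sin(a)[:,None]*r]))*4000
    return np.degrees(a),cv2.remap(I.astype(np.float32),px[0].astype(np.float32),px[1].astype(np.float32),1).mean(1)
def peak(a,p,sign):
    q=sign*(p-np.median(p)); i=q.argmax(); k=np.abs(a-a[i])<6; w=np.clip(q[k]-q[i]*.4,0,None); return (a[k]*w).sum()/w.sum(),q[i]
E
python3 - <<'E'
from h import *
np.set_printoptions(precision=4,suppress=True)
im=robot.snapshot("top")
c,R=centre(im,.029,.08,.1,[.56,.036]);print("ring",c,R)
c2,R2=centre(im,.041,.055,.075,c);print("dial",c2,R2)
b=up("top",(206.1,216.1),.032)[:2];print("button",b,np.hypot(*(b-c)),"yaw",np.degrees(np.arctan2(*(b-c)[::-1]))-90)
print("target",peak(*prof(im,.029,c,.072,.084),-1))
print("stripe",peak(*prof(im,.065,c,.025,.055),1)); print("index",peak(*prof(im,.041,c,.062,.065),1))
s=robot.get_state();print(s["ee_pos"],s["orientation"],s["force"])
E
```

```text
ring [0.558  0.0396] 0.08950996081506943
dial [0.5573 0.0396] 0.06539553832360055
button [0.551  0.1637] 0.12432539456688561 yaw 3.2643390973609314
target (np.float64(38.87868386279722), np.float32(62.89454))
stripe (np.float64(-44.74610780553873), np.float32(73.427216))
index (np.float64(-44.0778213423253), np.float32(38.983047))
[0.2544 0.5434 0.2082] [[-0.9057  0.424   0.    ]
 [ 0.424   0.9057  0.    ]
 [-0.      0.     -1.    ]] [0.0109 0.2482 0.0865]
```

play_rows(deltas=[[[2.6,-4.7,0,-9.1,0],[5.2,-9.4,0,-18.2,0],[7.8,-14.1,0,-27.3,0],[10.4,-18.8,0,-36.4,0],[13,-23.5,0,-45.5,0]]])

```text
t: 1.27
ee_pos: [0.385, 0.3069, 0.2084]
orientation: [[-0.328, 0.945, 0.001], [0.945, 0.328, 0.0], [0.0, 0.001, -1.0]]
force: [0.4, -1.3, 0.6]
opening: -0.005
grip_force: 0.0
```

play_rows(deltas=[[[2.6,-4.7,0,-9.1,0],[5.2,-9.4,0,-18.2,0],[7.8,-14.1,0,-27.3,0],[10.4,-18.8,0,-36.4,0],[13,-23.5,0,-45.5,0]]])

```text
t: 1.9
ee_pos: [0.515, 0.0718, 0.2085]
orientation: [[0.444, 0.896, 0.001], [0.896, -0.444, 0.0], [0.001, 0.001, -1.0]]
force: [-0.1, 0.7, -0.1]
opening: 0.001
grip_force: 0.0
```

play_rows(deltas=[[[2.6,-4.7,-2,-9.1,0],[4.9,-8.8,-5,-18.2,0],[4.9,-8.8,-8,-18.2,0],[4.9,-8.8,-10,-18.2,0],[4.9,-8.8,-10,-18.2,0]]])

```text
t: 2.52
ee_pos: [0.5623, -0.0141, 0.1065]
orientation: [[0.698, 0.716, -0.003], [0.716, -0.698, 0.0], [-0.002, -0.002, -1.0]]
force: [-0.2, -0.4, 1.3]
opening: 0.002
grip_force: 0.0
```

```bash
python3 - <<'E'
from h import *
s=robot.get_state();print(s["t"],s["ee_pos"],s["orientation"],s["force"],s["opening"])
im=snap("scene","s1"); cv2.imwrite("pics/s1c.png",cv2.resize(im[120:320,120:400,::-1],None,fx=2.8,fy=2.8))
E
```

```text
2.525 [ 0.56232606 -0.01408112  0.10652484] [[ 6.97669723e-01  7.16412762e-01 -3.11644937e-03]
 [ 7.16416979e-01 -6.97672260e-01  3.60750541e-04]
 [-1.91581398e-03 -2.48436197e-03 -9.99995079e-01]] [-0.1714419  -0.38814657  1.25599894] 0.001629075060146642
```

View pics/s1c.png

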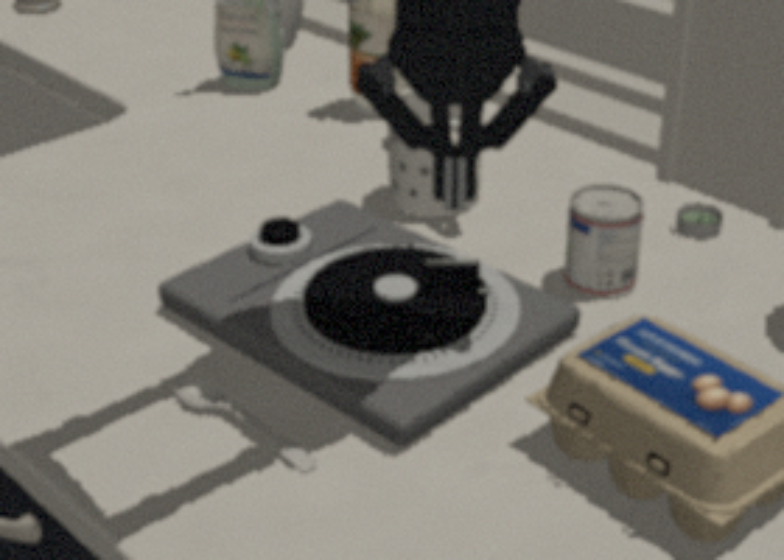

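```bash
cat >> h.py <<'E'
C=np.array([.558,.0396])
def pose(th,d,r=.042):
    t=np.radians(th); u=np.array([np.cos(t),np.sin(t)]); return np.r_[(C+r*u-d*np.array([-u[1],u[0]]))*100,th]
E
python3 - <<'E'
from h import *
p=np.r_[56.34,-1.46,-44.3]
seq=[[(-44.3,d) for d in(.030,.026,.022,.0185,.017)]]
th=np.arange(-40.3,37,4.); 
seq+=[[(t,.017) for t in th[i:i+5]] for i in range(0,len(th),5)]
for s in seq:
    print([[*(float(round(v,2)) for v in pose(*q)[:2]-p[:2]),0,round(float(q[0]-p[2]),1),0] for q in s]); p=np.r_[p[:2]+np.round(pose(*s[-1])[:2]-p[:2],2),s[-1][0]]
E
```

```text
[[0.37, 0.34, 0, 0.0, 0], [0.65, 0.63, 0, 0.0, 0], [0.93, 0.91, 0, 0.0, 0], [1.17, 1.16, 0, 0.0, 0], [1.28, 1.27, 0, 0.0, 0]]
[[0.28, 0.14, 0, 4.0, 0], [0.56, 0.29, 0, 8.0, 0], [0.82, 0.47, 0, 12.0, 0], [1.07, 0.66, 0, 16.0, 0], [1.31, 0.87, 0, 20.0, 0]]
[[0.22, 0.23, 0, 4.0, 0], [0.42, 0.47, 0, 8.0, 0], [0.61, 0.72, 0, 12.0, 0], [0.78, 0.99, 0, 16.0, 0], [0.93, 1.27, 0, 20.0, 0]]
[[0.13, 0.29, 0, 4.0, 0], [0.24, 0.58, 0, 8.0, 0], [0.33, 0.89, 0, 12.0, 0], [0.4, 1.2, 0, 16.0, 0], [0.44, 1.51, 0, 20.0, 0]]
[[0.03, 0.32, 0, 4.0, 0], [0.03, 0.63, 0, 8.0, 0], [0.01, 0.95, 0, 12.0, 0], [-0.03, 1.26, 0, 16.0, 0], [-0.1, 1.57, 0, 20.0, 0]]
```

play_rows(deltas=[[[0,0,-2,0,0],[0,0,-4,0,0],[0,0,-5.4,0,0],[0,0,-5.8,0,0],[0,0,-5.8,0,0]]])

```text
t: 3.2
ee_pos: [0.5633, -0.0146, 0.05]
orientation: [[0.698, 0.716, -0.0], [0.716, -0.698, 0.0], [-0.0, -0.0, -1.0]]
force: [-0.0, 0.4, 0.1]
opening: 0.002
grip_force: 0.0
```

play_rows(deltas=[[[0.37,0.34,0,0,0],[0.65,0.63,0,0,0],[0.93,0.91,0,0,0],[1.17,1.16,0,0,0],[1.28,1.27,0,0,0]]])

```text
t: 3.82
ee_pos: [0.5763, -0.0016, 0.0502]
orientation: [[0.698, 0.716, 0.0], [0.716, -0.698, 0.0], [0.0, -0.0, -1.0]]
force: [-0.2, 0.2, -0.2]
opening: -0.003
grip_force: 0.0
```

play_rows(deltas=[[[0.28,0.14,0,4.0,0],[0.56,0.29,0,8.0,0],[0.82,0.47,0,12.0,0],[1.07,0.66,0,16.0,0],[1.31,0.87,0,20.0,0]]])

```text
t: 4.45
ee_pos: [0.5893, 0.0069, 0.0501]
orientation: [[0.409, 0.912, -0.0], [0.912, -0.409, -0.0], [-0.0, -0.0, -1.0]]
force: [-0.2, 1.0, 0.3]
opening: -0.001
grip_force: 0.0
```

play_rows(deltas=[[[0.22,0.23,0,4.0,0],[0.42,0.47,0,8.0,0],[0.61,0.72,0,12.0,0],[0.78,0.99,0,16.0,0],[0.93,1.27,0,20.0,0]]])

```text
t: 5.08
ee_pos: [0.5986, 0.0196, 0.0501]
orientation: [[0.072, 0.997, -0.0], [0.997, -0.072, -0.0], [-0.0, -0.0, -1.0]]
force: [-1.2, -0.6, -0.3]
opening: 0.001
grip_force: 0.0
```

play_rows(deltas=[[[0.13,0.29,0,4.0,0],[0.24,0.58,0,8.0,0],[0.33,0.89,0,12.0,0],[0.4,1.2,0,16.0,0],[0.44,1.51,0,20.0,0]]])

```text
t: 5.7
ee_pos: [0.603, 0.0347, 0.0501]
orientation: [[-0.273, 0.962, -0.0], [0.962, 0.273, -0.0], [0.0, -0.0, -1.0]]
force: [0.1, -0.6, -0.1]
opening: 0.001
grip_force: 0.0
```

```bash
python3 - <<'E'
from h import *
im=snap("scene","s2"); cv2.imwrite("pics/s2c.png",cv2.resize(im[120:320,120:400,::-1],None,fx=2.8,fy=2.8))
for q,z in(("index_mark",.041),("target_line",.029),("fin",.052)): 
    for r in robot.spot_point(q,"scene")[:1]: print(q,r["p"],up("scene",r["centre"],z))
E
```

```text
index_mark 0.89 [ 6.03474064e-01 -5.67288973e-04  4.10000000e-02]
target_line 0.62 [0.62138149 0.0910315  0.029     ]
fin 0.71 [0.57844019 0.0095486  0.052     ]
```

View pics/s2c.png

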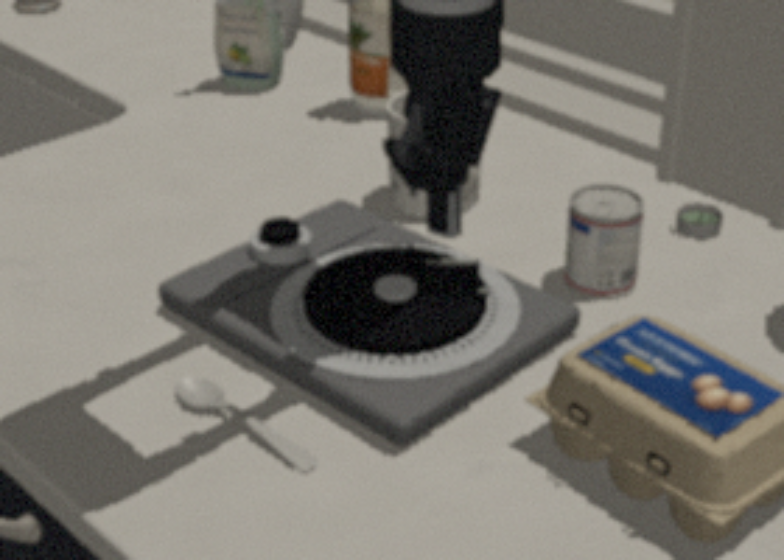

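```bash
python3 - <<'E'
from h import *
np.set_printoptions(precision=4,suppress=True)
for nm,X in(("tcp",[.603,.0347,.05]),("hub",[.558,.0396,.045]),("button",[.551,.1637,.032])):
    p=proj("scene",X); print(nm,p,"crop",(p-120)*2.8)
im=snap("top","t2"); print(centre(im,.029,.08,.1,[.558,.0396]))
cv2.imwrite("pics/t2c.png",cv2.resize(im[120:300,140:380,::-1],None,fx=3.3,fy=3.3))
print(robot.camera_model("top"),robot.camera_model("scene"))
E
```

```text
tcp [278.7134 212.8915] crop [444.3974 260.0962]
hub [261.0755 222.1359] crop [395.0114 285.9804]
button [219.6181 207.0989] crop [278.9307 243.8768]
(array([0.5473, 0.0395]), np.float64(0.0898827122059118))
{'vertical_fov': 42.33746926554432, 'cx': 282.9218096544514, 'cy': 208.33674854370165, 'R': array([[-0.0008, -0.9999,  0.0132],
       [-0.998 ,  0.    , -0.0624],
       [ 0.0624, -0.0132, -0.998 ]]), 't': array([-0.012 ,  0.5696,  1.2398])} {'vertical_fov': 50.88181071473856, 'cx': 278.7578238832916, 'cy': 214.76996949784728, 'R': array([[ 0.7044, -0.7098,  0.0079],
       [-0.3561, -0.363 , -0.861 ],
       [ 0.6141,  0.6037, -0.5085]]), 't': array([-0.4006,  0.2665,  0.5377])}
```

View pics/t2c.png

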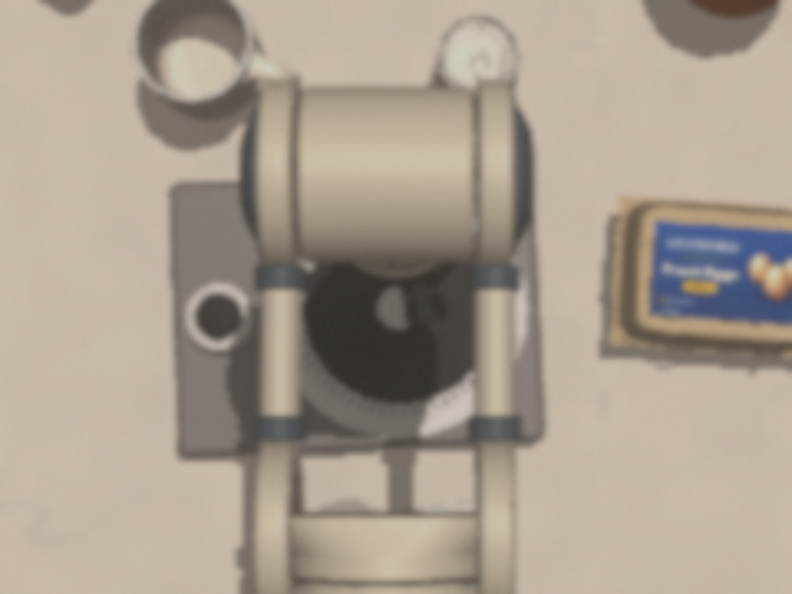

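play_rows(deltas=[[[0,0,-0.2,0,0],[0,0,-0.4,0,0],[0,0,-0.6,0,0],[0,0,-0.8,0,0],[0,0,-0.8,0,0]]])

```text
t: 6.58
ee_pos: [0.6028, 0.0346, 0.0418]
orientation: [[-0.271, 0.963, -0.001], [0.963, 0.271, 0.0], [0.0, -0.001, -1.0]]
force: [0.5, -0.9, -0.5]
opening: 0.0
grip_force: 0.0
```

```bash
python3 - <<'E'
from h import *
im=snap("scene","s3"); cv2.imwrite("pics/s3c.png",cv2.resize(im[160:260,220:340,::-1],None,fx=6,fy=6,interpolation=cv2.INTER_CUBIC))
x,y,_=robot.get_state()["ee_pos"]
for z in(.03,.042,.05,.06,.07): print(z,(proj("scene",[x,y,z])-[220,160])*6)
E
```

```text
0.03 [351.85384875 367.59571729]
0.042 [352.12751821 337.70026807]
0.05 [352.31201826 317.54562013]
0.06 [352.54499299 292.09563242]
0.07 [352.7806201  266.35590149]
```

View pics/s3c.png

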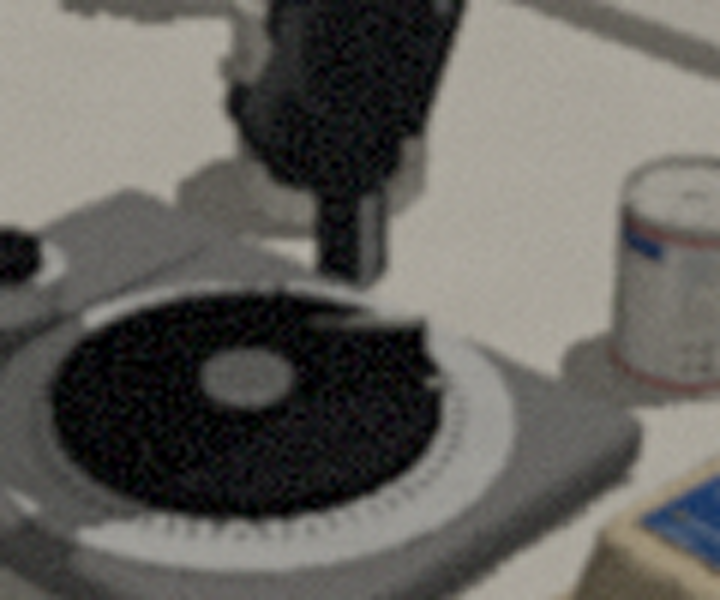

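play_rows(deltas=[[[0,0,1.8,-10,0],[-1,-1.2,2.5,-20,0],[-2,-2.5,2.5,-30,0],[-3,-3.7,2.5,-40,0],[-3.96,-4.92,2.5,-50,0]]])

```text
t: 7.25
ee_pos: [0.5631, -0.0149, 0.0674]
orientation: [[0.568, 0.823, 0.0], [0.823, -0.568, -0.0], [0.0, 0.0, -1.0]]
force: [-0.5, 0.1, 0.4]
opening: -0.003
grip_force: 0.0
```

play_rows(deltas=[[[0,0,0,-10,0],[0,0,-1.2,-10,0],[0,0,-2.4,-10,0],[0,0,-3.4,-10,0],[0,0,-3.7,-10,0]]])

```text
t: 7.88
ee_pos: [0.5626, -0.0144, 0.0285]
orientation: [[0.697, 0.717, -0.002], [0.717, -0.697, 0.0], [-0.001, -0.002, -1.0]]
force: [0.3, 0.0, 0.5]
opening: 0.002
grip_force: 0.0
```

play_rows(deltas=[[[0.37,0.34,0,0,0],[0.65,0.63,0,0,0],[0.93,0.91,0,0,0],[1.17,1.16,0,0,0],[1.28,1.27,0,0,0]]])

```text
t: 8.5
ee_pos: [0.5764, -0.0017, 0.0303]
orientation: [[0.698, 0.716, 0.0], [0.716, -0.698, -0.0], [0.0, 0.0, -1.0]]
force: [-0.9, 0.0, 0.7]
opening: 0.001
grip_force: 0.0
```

play_rows(deltas=[[[0.28,0.14,0,4.0,0],[0.56,0.29,0,8.0,0],[0.82,0.47,0,12.0,0],[1.07,0.66,0,16.0,0],[1.31,0.87,0,20.0,0]]])

```text
t: 9.12
ee_pos: [0.5892, 0.0063, 0.0302]
orientation: [[0.41, 0.912, -0.0], [0.912, -0.41, -0.001], [-0.001, 0.0, -1.0]]
force: [-0.7, -2.1, -0.1]
opening: 0.003
grip_force: 0.9
```

```bash
python3 - <<'E'
from h import *
im=snap("scene","s4"); cv2.imwrite("pics/s4c.png",cv2.resize(im[160:260,220:340,::-1],None,fx=6,fy=6,interpolation=cv2.INTER_CUBIC))
print((proj("scene",robot.get_state()["ee_pos"]+[0,0,.021])-[220,160])*6)
E
```

```text
[383.71029987 359.14979005]
```

View pics/s4c.png

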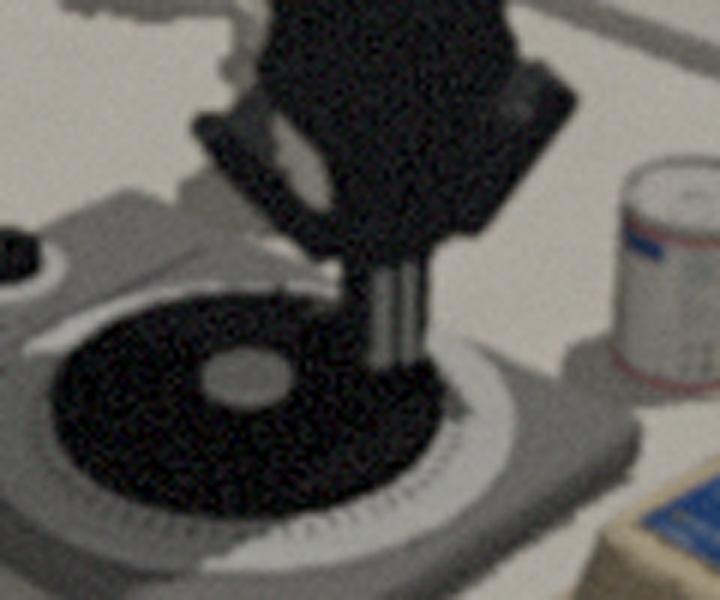

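play_rows(deltas=[[[0.22,0.23,0,4.0,0],[0.42,0.47,0,8.0,0],[0.61,0.72,0,12.0,0],[0.78,0.99,0,16.0,0],[0.93,1.27,0,20.0,0]]])

```text
t: 9.8
ee_pos: [0.5989, 0.0189, 0.0303]
orientation: [[0.074, 0.997, 0.001], [0.997, -0.074, -0.001], [-0.001, 0.001, -1.0]]
force: [0.5, -1.8, -0.6]
opening: -0.002
grip_force: 1.0
```

play_rows(deltas=[[[0.13,0.29,0,4.0,0],[0.24,0.58,0,8.0,0],[0.33,0.89,0,12.0,0],[0.4,1.2,0,16.0,0],[0.44,1.51,0,20.0,0]]])

```text
t: 10.42
ee_pos: [0.6036, 0.0341, 0.0304]
orientation: [[-0.272, 0.962, 0.001], [0.962, 0.272, -0.001], [-0.001, 0.001, -1.0]]
force: [1.8, -0.7, -0.3]
opening: 0.002
grip_force: 1.0
```

play_rows(deltas=[[[0.03,0.32,0,4.0,0],[0.03,0.63,0,8.0,0],[0.01,0.95,0,12.0,0],[-0.02,1.15,0,14.5,0],[-0.02,1.15,0,14.5,0]]])

```text
t: 11.05
ee_pos: [0.6031, 0.046, 0.0303]
orientation: [[-0.502, 0.865, 0.001], [0.865, 0.502, -0.0], [-0.001, 0.001, -1.0]]
force: [2.0, -0.1, 0.4]
opening: 0.001
grip_force: 0.7
```

```bash
python3 - <<'E'
from h import *
im=snap("scene","s5"); cv2.imwrite("pics/s5c.png",cv2.resize(im[160:260,200:320,::-1],None,fx=6,fy=6,interpolation=cv2.INTER_CUBIC))
for q,z in(("index_mark",.041),("target_line",.029),("fin",.052)): 
    for r in robot.spot_point(q,"scene")[:1]: w=up("scene",r["centre"],z)[:2]-C; print(q,r["p"],np.degrees(np.arctan2(w[1],w[0])),np.hypot(*w))
E
```

```text
index_mark 0.78 29.354319387200242 0.06531044005315866
fin 0.56 36.55817788044724 0.04653577058416339
```

View pics/s5c.png

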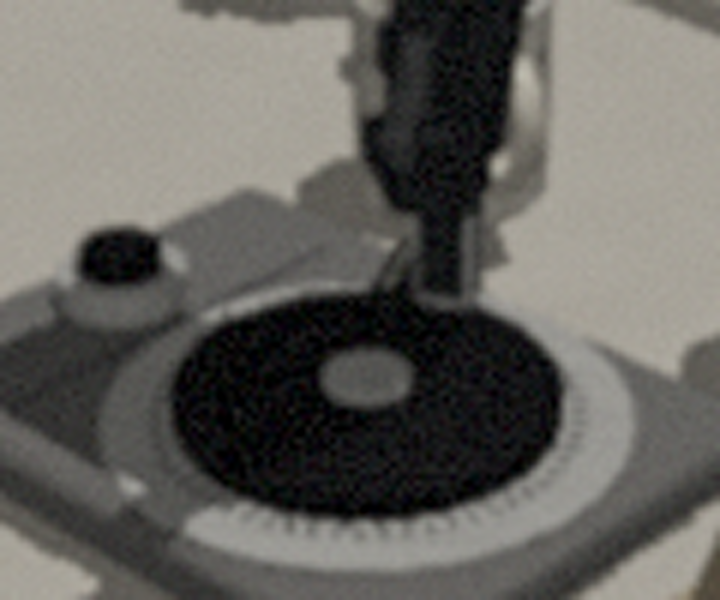

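play_rows(deltas=[[[-0.03,0.15,0,1.9,0],[-0.05,0.3,0,3.8,0],[-0.09,0.44,0,5.7,0],[-0.12,0.58,0,7.5,0],[-0.12,0.58,0,7.5,0]]])

```text
t: 11.88
ee_pos: [0.6015, 0.0521, 0.0303]
orientation: [[-0.612, 0.791, -0.0], [0.791, 0.612, 0.0], [0.0, 0.0, -1.0]]
force: [0.9, -1.6, 0.6]
opening: 0.001
grip_force: 0.8
```

play_rows(deltas=[[[0.3,-0.4,0,0,0],[0.9,-1.2,0,0,0],[0.9,-1.2,3,0,0],[0.9,-1.2,8,0,0],[0.9,-6.2,10,0,0]]])

```text
t: 12.5
ee_pos: [0.6121, -0.0085, 0.1339]
orientation: [[-0.615, 0.788, 0.005], [0.788, 0.615, 0.001], [-0.002, 0.004, -1.0]]
force: [0.8, -1.3, -0.1]
opening: 0.001
grip_force: 0.0
```

play_rows(deltas=[[[0,-6,0,0,0],[-2,-12,0,0,0],[-4,-18,0,0,0],[-6,-24,0,0,0],[-6,-24,0,0,0]]])

```text
t: 13.12
ee_pos: [0.5486, -0.2547, 0.1297]
orientation: [[-0.607, 0.795, -0.001], [0.795, 0.607, -0.001], [0.0, -0.001, -1.0]]
force: [0.5, 0.4, -0.6]
opening: 0.003
grip_force: 0.0
```

```bash
python3 - <<'E'
from h import *
np.set_printoptions(precision=4,suppress=True)
im=snap("top","t6");print(robot.get_state()["t"])
c,R=centre(im,.029,.08,.1,C);print("ring",c,R)
print("target",peak(*prof(im,.029,c,.072,.084),-1))
print("stripe",peak(*prof(im,.065,c,.025,.055),1)); print("index",peak(*prof(im,.041,c,.062,.065),1))
cv2.imwrite("pics/t6c.png",cv2.resize(im[120:300,140:380,::-1],None,fx=3.3,fy=3.3,interpolation=cv2.INTER_CUBIC))
for q,z in(("index_mark",.041),("target_line",.029),("start_top",.04)):
  for r in robot.spot_point(q,"top")[:1]: w=up("top",r["centre"],z)[:2]; print(q,r["p"],w,np.degrees(np.arctan2(*(w-c)[::-1])))
E
```

```text
13.175
ring [0.558  0.0396] 0.0894899317158802
target (np.float64(38.83279288440662), np.float32(64.29358))
stripe (np.float64(38.45960032494599), np.float32(73.16492))
index (np.float64(37.99038070190599), np.float32(19.595497))
index_mark 0.58 [0.6062 0.0759] 36.976690972197936
target_line 0.65 [0.6073 0.086 ] 43.2624236314166
start_top 0.47 [0.5524 0.1593] 92.6713002501382
```

View pics/t6c.png

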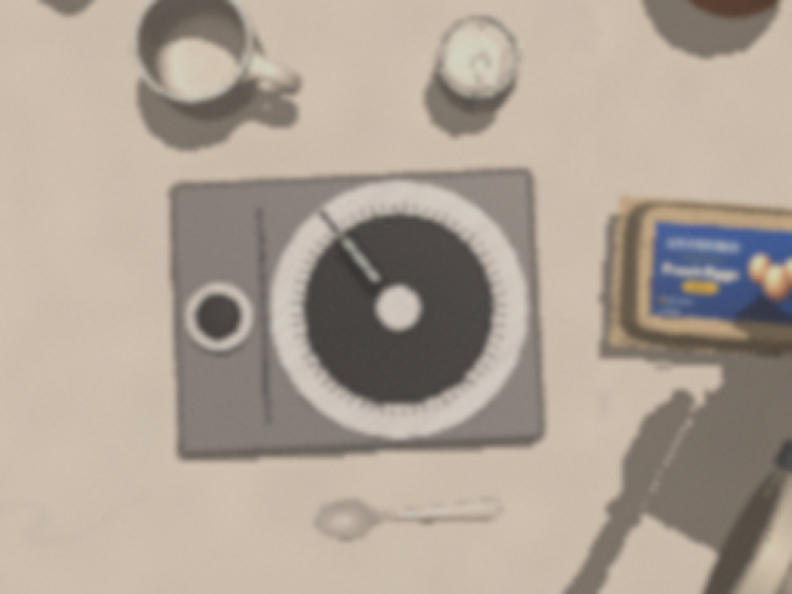

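play_rows(deltas=[[[0,5.5,0,0,0],[0,11,0,0,0],[0,16.5,0,0,0],[0,22,0,0,0],[0,27.5,0,0,0]]])

```text
t: 13.95
ee_pos: [0.5503, 0.0285, 0.1304]
orientation: [[-0.614, 0.789, 0.001], [0.789, 0.614, 0.0], [-0.0, 0.001, -1.0]]
force: [0.8, 0.5, 0.1]
opening: -0.001
grip_force: 0.0
```

play_rows(deltas=[[[0,5.5,0,0,0],[0,11,0,0,0],[0,13.8,0,0,0],[0,13.8,-4,0,0],[0,13.8,-7,0,0]]])

```text
t: 14.58
ee_pos: [0.5496, 0.1654, 0.0589]
orientation: [[-0.615, 0.789, -0.001], [0.789, 0.615, 0.0], [0.0, -0.0, -1.0]]
force: [0.4, 0.1, 0.8]
opening: -0.002
grip_force: 0.0
```

play_rows(deltas=[[[0,0,-1,0,0],[0,0,-2,0,0],[0,0,-2.5,0,0],[0,0,-2.8,0,0],[0,0,-2.8,0,0]]])

```text
t: 15.2
ee_pos: [0.5508, 0.1629, 0.0326]
orientation: [[-0.612, 0.791, 0.001], [0.791, 0.612, 0.0], [-0.0, 0.001, -1.0]]
force: [-0.8, -0.4, 0.1]
opening: 0.005
grip_force: 0.0
```

```bash
python3 - <<'E'
from h import *
print(robot.get_state()["ee_pos"])
im=snap("scene","s7"); cv2.imwrite("pics/s7c.png",cv2.resize(im[140:240,180:300,::-1],None,fx=6,fy=6,interpolation=cv2.INTER_CUBIC))
E
```

```text
[0.5508432  0.16287131 0.03262677]
```

View pics/s7c.png

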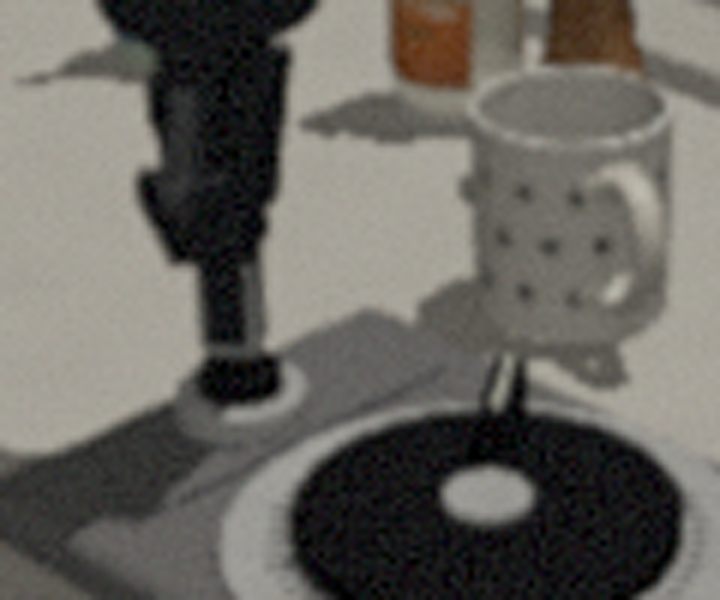

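play_rows(deltas=[[[0,0,-0.3,0,0],[0,0,-0.6,0,0],[0,0,-0.9,0,0],[0,0,-1.1,0,0],[0,0,-1.3,0,0]]])

```text
t: 15.88
ee_pos: [0.5506, 0.1629, 0.0195]
orientation: [[-0.612, 0.791, 0.0], [0.791, 0.612, -0.0], [-0.0, 0.0, -1.0]]
force: [-1.4, -0.2, 4.6]
opening: 0.001
grip_force: 1.8
```

play_rows(deltas=[[[0,0,-0.1,0,0],[0,0,-0.2,0,0],[0,0,-0.3,0,0],[0,0,-0.3,0,0],[0,0,-0.3,0,0]]])

```text
t: 16.5
ee_pos: [0.5508, 0.1629, 0.0187]
orientation: [[-0.612, 0.791, 0.001], [0.791, 0.612, 0.0], [-0.001, 0.001, -1.0]]
force: [-6.9, -2.0, 13.8]
opening: -0.004
grip_force: 6.9
```

play_rows(deltas=[[[0,0,0.15,0,0],[0,0,0.3,0,0],[0,0,0.4,0,0],[0,0,0.4,0,0]]])

```text
t: 17.0
ee_pos: [0.5507, 0.1629, 0.0202]
orientation: [[-0.612, 0.791, 0.0], [0.791, 0.612, -0.0], [-0.0, 0.0, -1.0]]
force: [-0.5, -1.0, 3.3]
opening: 0.003
grip_force: 1.6
```

play_rows(deltas=[[[0,0,0.1,0,0],[0,0,0.2,0,0],[0,0,0.2,0,0]]])

```text
t: 17.38
ee_pos: [0.5506, 0.1629, 0.0221]
orientation: [[-0.612, 0.791, 0.0], [0.791, 0.612, -0.0], [-0.0, 0.0, -1.0]]
force: [-0.1, -0.5, 2.4]
opening: 0.0
grip_force: 1.2
```

play_rows(deltas=[[[0,0,0.1,0,0],[0,0,0.2,0,0],[0,0,0.2,0,0]]])

```text
t: 17.75
ee_pos: [0.5506, 0.1629, 0.0242]
orientation: [[-0.612, 0.791, 0.0], [0.791, 0.612, -0.0], [-0.0, 0.0, -1.0]]
force: [0.5, -1.0, 1.3]
opening: -0.001
grip_force: 0.7
```

play_rows(deltas=[[[0,0,1,0,0],[0,0,4,0,0],[0,0,9,0,0],[0,0,13,0,0],[0,4,15,0,0]]])

```text
t: 18.38
ee_pos: [0.5518, 0.2018, 0.1783]
orientation: [[-0.609, 0.793, 0.005], [0.793, 0.609, 0.001], [-0.002, 0.004, -1.0]]
force: [-0.2, -0.1, -0.2]
opening: -0.001
grip_force: 0.0
```

play_rows(deltas=[[[-2,6,0,0,0],[-4,12,0,0,0],[-6,18,0,0,0],[-8,22,0,0,0],[-8,22,0,0,0]]])

```text
t: 19.0
ee_pos: [0.4682, 0.4259, 0.174]
orientation: [[-0.616, 0.788, -0.001], [0.788, 0.616, 0.0], [0.001, -0.001, -1.0]]
force: [-0.9, -0.2, 0.6]
opening: 0.001
grip_force: 0.0
```

```bash
python3 - <<'E'
from h import *
im=snap("top","t8");s=robot.get_state();print(s["t"],s["ee_pos"],s["force"])
c,R=centre(im,.029,.08,.1,C);print("ring",c,R)
print("target",peak(*prof(im,.029,c,.072,.084),-1))
print("stripe",peak(*prof(im,.065,c,.025,.055),1)); print("index",peak(*prof(im,.041,c,.062,.065),1))
a=cv2.imread("pics/t0.png",0)[60:300,130:400];b=cv2.imread("pics/t8.png",0)[60:300,130:400]
d=cv2.absdiff(cv2.GaussianBlur(a,(0,0),2),cv2.GaussianBlur(b,(0,0),2))
n,l,st,_=cv2.connectedComponentsWithStats((d>15).astype("uint8"));print(st[1:]+[130,60,0,0,0])
E
```

```text
19.05 [0.46948103 0.42417905 0.1741309 ] [ 0.08220165 -1.01310553 -0.69427222]
ring [0.55797264 0.03962326] 0.08955662572332589
target (np.float64(38.80239743446026), np.float32(62.7638))
stripe (np.float64(38.40027557917197), np.float32(70.71742))
index (np.float64(37.859954956700356), np.float32(18.820663))
[[243 191  12  14  70]
 [267 194  12  12  68]]
```

Only the fin and index have changed against the first picture. The dial is within 1° of the line and nothing else has moved.

```bash
python3 -c "
from rig import robot; print(robot.finish_job())"
```

```text
the job is handed in; nothing more can be done
None
```

I set the dial to within about 1° of the long line, then pressed the start button down and released it. Nothing else in the scene moved, and the job was handed in at about 19 s. The hand-in returned no verdict.

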